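# Load a core run against the hidden stop

### The arm

A 7-joint arm with a two-finger parallel gripper is mounted at the origin on the work surface. World frame = base frame: x ahead of the robot, y to its left, z up, the work surface at z = 0. Lengths are in m, angles in rad, forces in N, time in s.
With the tool pointing down it reaches from about 0.4 to 0.85 m from the base axis. Payload 10.4 kg.
Tool frame: the origin (TCP) lies at the very end of the fingers, on their centre line; the grasp point (between the pads) lies 19 mm behind it; z points along the fingers, y is the line along which they close (so a half turn about z gives the same grasp; the last joint's range is limited). The gripper opens to 87 mm and grips with 3 to 60 N. Pads are 19 mm wide; open, the fingers measure 117 mm over their backs; the gripper's body (75 mm by 190 mm) begins 51 mm behind the grasp point.
Start: joints at [-1.372, 0.332, -0.065, 1.46, 0.022, 1.35, -0.088], TCP at [0.137, 0.61, 0.223] pointing down, gripper open.
Joint ranges: [-2.6, 2.6], [-0.5, 2.12], [-1.47, 1.34], [0.16, 2.42], [-1.27, 4.41], [0.06, 2.06], [-2.6, 2.6]. Speed limits (rad/s): [2.22, 2.22, 2.79, 2.79, 3.14, 3.14, 3.14].

### API

Orientations are given as a unit quaternion [x, y, z, w].
In Python, from bench import * gives the robot as it stands.
- The arm moves only by the tool carry_out, never from a script. Its argument "deltas" is a list of rows, each an object with "hand": the finger opening in mm, from 0 to 87; "dp": the shift along the tool's x, y, z each as a share of 250 mm, from -1 to 1, a list of three; "spin": the turn about the tool's z as a share of pi rad, from -1 to 1. In form: [{"hand": hand, "dp": [dx, dy, dz], "spin": spin}, ...]. A call has 1 to 20 rows; each row is the pose to reach, as a shift and turn from the pose commanded when the call began, along the tool's axes at that moment, turning the shorter way round; what a row does not reach only later rows make up. A row lasts 1/10 s, in which the tool goes at most 50 mm and 8.59 degrees, less where a joint would pass 70% of its speed; a pose out of reach is approached as far as the arm can. A call with a number of a shift or a turn outside -1 to 1 is refused whole. A call with a gripper value outside its range is refused whole. The fingers move at their own pace and stop on an object; "force" is the grip in N (left out, the last holds). Time passes only in rows, so rows that repeat a pose let the fingers close. It gives the time, the measured TCP pose, the force, the opening and the grip force at its end, in the units of the state.
- read_state(): the state, without advancing time (a new reading comes with each control period).
- camera(name): name is "scene" or "top" or "wrist"; returns the picture (420x560x3 uint8, red, green, blue); there is no depth.
- get_calibration(name): a dict with "fx", "fy", "cx", "cy" (pixels), "k1" (the pictures are not rectified: a ray, as slopes to the right and down, at radius r is drawn at 1 + k1 r^2 times it, then the intrinsics apply), "R" (3x3) and "t" (3): a world point X has camera coordinates R X + t; the wrist camera has in their place "mount" (4x4, takes a point from camera to tool coordinates, whose origin is the TCP and whose axes are the flange's). Camera axes: x right, y down, z forward; pixel columns grow to the right and rows downward; lengths in m; the calibration is good to about 2 mm. A picture is of the moment at which its call begins: read the wrist's pose just before it. get_calibration takes no time and is no camera call.
- close_job(): hands the job in; it is judged then, once.
The state is a dict: "time": time; "joint_positions": joint angles; "joint_vel": joint speeds; "joint_torque": joint torques, N m; "ee_pos": TCP position; "eef_rot": TCP orientation; "ft_force": force on the tool from outside, world axes, zero at the start; "torque": the same for the moment, N m; "width": finger opening in m; "grip_force": force on a finger pad.
Only numpy, scipy, OpenCV 4.12 (cv2) and the standard library are available. Lean on these libraries where they do the work, as an engineer would, in place of code of your own. Each camera call takes 0.05 s, during which the arm holds its last target. There are 200 camera calls.

### The job

Rebuild the core run in the steel measuring tray: lay both sawn basalt pieces flat side down in the channel, the longer one nearest the hood, and slide them in until the longer one is fully home against the sprung stop hidden somewhere under the hood and the shorter one is butted tight behind it. Feel for the stop and press gently, do not drop or ram the pieces, and leave the other things on the bench undisturbed.

Things in the scene. Friction and masses are not known exactly. Their poses are not given: they have to be found in the camera images.
- tray: Steel channel fixed to the bench, 380 mm long. Origin: centre of its open end, at bench level; x runs along the channel in under the hood, y across, z up. Floor at z = 5 mm; side walls 63 mm apart inside, 71 mm outside, tops at z = 13 mm. Open above from x = 0 to 250 mm, and open at the x = 0 end.
- hood_mouth (a point): Centre of the hood's mouth on the channel floor, tray x = 250 mm, axes as the tray's. A grey sheet hood covers the tray from here to x = 380 mm: 78 mm wide and 60 mm high outside, 57 mm clear under its roof, closed at the far end. The stop pad's face, hidden inside, stands 30 to 90 mm in from here when unpressed; a seated longer piece still sticks out by 24 to 84 mm.
- stop_pad (a joint): How far the hidden sprung stop pad is pressed in along the tray's x, in m: 0 untouched, 0.006 fully in, against solid metal that yields no more. The spring is soft (under 1 N), so a seated piece stays where it is left.
- long_core: The longer piece. Grey basalt drill core 120 mm long: a 60 mm round rod sawn flat along its length, lying on the flat. 45 mm high; widest, 60 mm, at 15 mm above the flat; flat 52 mm wide; about 0.7 kg. Square ends. Origin: centre of the flat underside; x along the length (either end may lead), z up. Friction on the tray 0.5 to 0.75. Starts loose on the bench.
- short_core: The shorter piece. Grey basalt drill core 80 mm long: a 60 mm round rod sawn flat along its length, lying on the flat. 45 mm high; widest, 60 mm, at 15 mm above the flat; flat 52 mm wide; about 0.47 kg. Square ends. Origin: centre of the flat underside; x along the length (either end may lead), z up. Friction on the tray 0.5 to 0.75. Starts loose on the bench.
- canister: White screw-top canister standing upright, 64 mm diameter, 92 mm high; origin at the centre of its underside. Bystander.
- streak_holder: Blue acrylic streak plate holder with a white tile, 70 x 110 x 23 mm high, lying flat beyond the tray; origin at the centre of its underside. Bystander.
- scratch_tool: Stubby orange scratch tool with a steel tip, 100 mm long, 27 mm wide, 24 mm high, lying flat along its x axis; origin on the underside. Bystander.
- tape_case: Aluminium tape case, 72 x 66 x 34 mm high; origin at the centre of its underside. Bystander.

How it is judged:
At the end, for the whole second after the job is handed in: The stop pad is pressed in more than 4 of its 6 mm by the longer piece; the shorter piece lies behind it with less than 4 mm gap; both lie on their flats on the channel floor, in line (within 8 mm and 0.1 rad), at rest and released (value of joint stop_pad above 0.004 m and x of long_core in the frame of tray above 0.215 m and distance between long_core and short_core below 0.104 m and x of short_core in the frame of tray below 0.195 m and y of long_core in the frame of tray between -0.008 and 0.008 m and z of each of long_core, short_core in the frame of tray below 0.009 m and angle between each of long_core, short_core's own z axis and vertical below 0.08 rad and angle between the x axis of each of long_core, short_core and the x axis of tray, either way round below 0.1 rad and linear speed of each of long_core, short_core below 0.01 m/s and y of short_core in the frame of tray between -0.008 and 0.008 m); the robot touches nothing.
It fails at once if the longer piece was dropped or rammed in the tray (over 80 N) (contact force between long_core and tray above 80 N).
It fails at once if the shorter piece was dropped or rammed in the tray (over 80 N) (contact force between short_core and tray above 80 N or contact force between short_core and long_core above 80 N).
It fails at once if another thing on the bench was disturbed (moved over 25 mm) (distance of any of canister, streak_holder, scratch_tool, tape_case from where it was at the start of the episode above 0.025 m).
It also fails if it takes over 72 s, if anything falls off the work surface, if the arm or the gripper's body presses on something with over 40 N, if the wrist force passes 120 N, or if a joint passes its speed limit or range.

## Working session

There is one attempt and no reset: what is moved stays moved. The work goes in short steps, Python scripts to look and compute and a tool call to move; the robot and the scene stay as the last step left them, time stands still between calls to the robot, and variables do not carry over. Pictures are saved under pics/ and viewed, at most 10 in all, crops included, and the job is handed in when it is done.

Besides the shell and the picture viewer there is one more tool, called by a JSON object that holds its "name" and its "arguments", one argument or row to a line. carry_out: Moves the arm, as the interface text tells. Its arguments: {"type":"object","properties":{"deltas":{"type":"array","items":{"type":"object","properties":{"hand":{"type":"number"},"dp":{"type":"array","items":{"type":"number","minimum":-1,"maximum":1}},"spin":{"type":"number","minimum":-1,"maximum":1}}}},"force":{"type":"number"}},"required":["deltas"]}

```bash
mkdir -p pics; cat > h.py <<'E'
from bench import *
import numpy as np, cv2
from scipy.spatial.transform import Rotation as Ro
def snap(n,f):
    s=read_state(); im=camera(n); cv2.imwrite('pics/'+f,im[:,:,::-1]); return s,im
def ray(n,uv,s=None):
    c=get_calibration(n); d=np.array([(uv[0]-c['cx'])/c['fx'],(uv[1]-c['cy'])/c['fy']])
    p=d.copy()
    for _ in range(20): p=d/(1+c['k1']*(p@p))
    v=np.array([p[0],p[1],1.])
    if n=='wrist':
        M=np.array(c['mount']); T=Ro.from_quat(s['eef_rot']).as_matrix()
        return T@M[:3,3]+np.array(s['ee_pos']), T@M[:3,:3]@v
    R=np.array(c['R']);t=np.array(c['t']); return -R.T@t, R.T@v
def hit(n,uv,z,s=None):
    o,v=ray(n,uv,s); return o+v*(z-o[2])/v[2]
E
python3 - <<'E'
from h import *
s,im=snap('top','top0.png'); snap('scene','scene0.png')
print(s); 
for n in('top','scene'): print(get_calibration(n))
E
```

```text
{'time': 0.0, 'joint_positions': array([-1.37159568,  0.33286762, -0.06468976,  1.46090557,  0.02156579,
        1.34990352, -0.08850027]), 'joint_vel': array([-3.31274960e-04,  6.37903739e-04,  2.79731726e-05,  8.36367389e-05,
        1.13018500e-03, -1.10697740e-03,  1.64936594e-04]), 'joint_torque': array([-3.10656933e-04, -6.23257113e+01,  2.43219431e-02, -3.89898705e+01,
       -6.14335947e-02,  3.98307235e-02,  1.48925697e-04]), 'ee_pos': array([0.13740894, 0.60932461, 0.22177363]), 'eef_rot': array([ 1.10671737e-01,  9.93856772e-01, -6.92588226e-04, -6.02146935e-05]), 'ft_force': array([ 0.2348617 , -0.0283783 ,  0.28044342]), 'torque': array([ 0.00134709, -0.02501483, -0.0307592 ]), 'grip_force': 0.0, 'width': 0.08690108557285754}
{'fx': 505.4661566491236, 'fy': 505.4661566491236, 'cx': 278.7478098843279, 'cy': 209.2712581343297, 'k1': -0.17605252254625453, 'R': array([[ 0.01180387, -0.99951408,  0.02884897],
       [-0.99069478, -0.01560214, -0.13520516],
       [ 0.13558956, -0.02698458, -0.99039755]]), 't': array([-0.10489369,  0.57816475,  1.07786823])}
{'fx': 475.8829051647582, 'fy': 475.8829051647582, 'cx': 279.3256899027159, 'cy': 207.58463366064387, 'k1': -0.03586424970561849, 'R': array([[-0.38269961,  0.92386393, -0.00405485],
       [ 0.52493983,  0.21383422, -0.82384046],
       [-0.76024942, -0.31741198, -0.56680724]]), 't': array([ 0.32426309, -0.24877398,  1.59073555])}
```

View pics/top0.png

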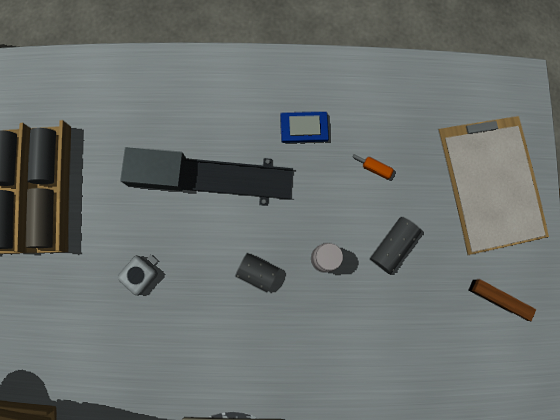

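View pics/scene0.png

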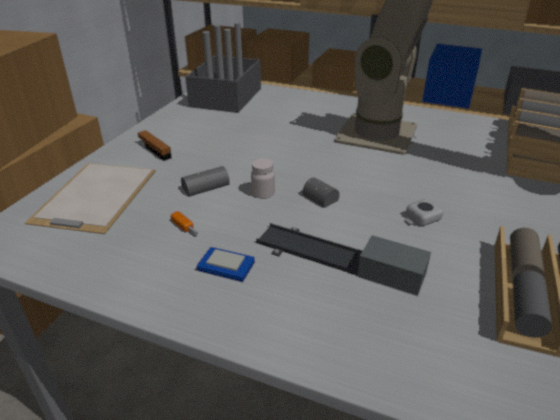

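The top view shows the tray with its open end at about (294,183), running left to the hood at (122..183,168). The long core is at (397,245), the short core at (261,272), and the canister at (327,257) sits between them. The scene view agrees.

```bash
python3 - <<'E'
from h import *
im=cv2.imread('pics/top0.png'); g=cv2.cvtColor(im,cv2.COLOR_BGR2GRAY)
print(ray('top',(280,210))[0])
for nm,(a,b,c,d) in dict(long=(365,425,210,280),short=(230,292,245,300)).items():
    sub=g[c:d,a:b]; print(np.percentile(sub,[5,25,50,75,95]))
    for th in(70,85,100):
        m=(sub<th).astype('uint8'); n,l,st,ce=cv2.connectedComponentsWithStats(m); k=1+st[1:,4].argmax()
        cs,_=cv2.findContours((l==k).astype('uint8'),0,1); r=cv2.minAreaRect(max(cs,key=cv2.contourArea))
        bx=cv2.boxPoints(r)+[a,c]; P=np.array([hit('top',q,0.02)[:2] for q in bx]); print(nm,th,bx.round(1).tolist(),P.mean(0).round(4),np.linalg.norm(P-np.roll(P,1,0),axis=1).round(3))
crop=cv2.resize(im[130:300,110:430],None,fx=2.5,fy=2.5,interpolation=cv2.INTER_CUBIC); cv2.imwrite('pics/c1.png',cv2.convertScaleAbs(crop,alpha=1.6))
E
```

```text
[ 0.42787527 -0.06673629  1.14871498]
[ 36.  62. 119. 123. 126.]
long 70 [[368.7, 259.2], [401.2, 214.4], [425.2, 231.9], [392.7, 276.6]] [ 0.5039 -0.3677] [0.067 0.128 0.069 0.129]
long 85 [[368.2, 259.6], [400.3, 213.8], [425.4, 231.4], [393.4, 277.2]] [ 0.504  -0.3674] [0.07  0.13  0.071 0.13 ]
long 100 [[367.9, 259.2], [401.3, 213.7], [426.3, 232.0], [392.9, 277.5]] [ 0.5037 -0.3681] [0.07  0.131 0.072 0.131]
[ 39.  58. 119. 122. 127.]
short 70 [[234.6, 275.8], [246.8, 251.4], [287.6, 271.8], [275.4, 296.2]] [ 0.4372 -0.06  ] [0.101 0.061 0.102 0.06 ]
short 85 [[234.4, 276.2], [246.8, 251.4], [288.0, 272.0], [275.6, 296.8]] [ 0.4365 -0.0602] [0.102 0.062 0.103 0.061]
short 100 [[234.0, 276.0], [246.6, 250.8], [288.2, 271.6], [275.6, 296.8]] [ 0.4372 -0.06  ] [0.103 0.063 0.104 0.062]
```

View pics/c1.png

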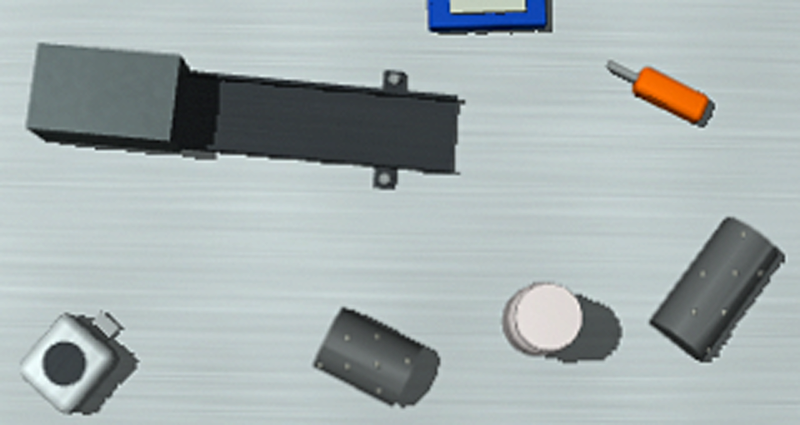

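The crop shows the tray floor's open end at crop (457..461, 100..173) and the hood roof corners at (38,45), (180,55), (170,140), (28,128). Neither core touches anything.

```bash
python3 - <<'E'
from h import *
f=lambda c,z: hit('top',(110+c[0]/2.5,130+c[1]/2.5),z)[:2]
a,b=f((461,100),.013),f((457,173),.013); print('open',a,b,np.linalg.norm(a-b))
H=[f(c,.06) for c in((38,45),(180,55),(170,140),(28,128))]; print(np.round(H,4),np.linalg.norm(H[0]-H[1]),np.linalg.norm(H[1]-H[2]))
o=(a+b)/2; m=(H[1]+H[2])/2; e=(H[0]+H[3])/2; print(o,m,e,m-o,np.linalg.norm(m-o),np.linalg.norm(e-o),[np.degrees(np.arctan2(*(q)[::-1])) for q in(m-o,e-o)])
# cores ridge-top corners
print(f((560,318),.092))
R=Ro.from_quat(read_state()['eef_rot']).as_matrix(); print(R.round(3)); print(get_calibration('wrist'))
for t in((.45,.2,.25),(.5,-.35,.25)): print(R.T@(np.array(t)-read_state()['ee_pos'])/.25)
E
```

```text
open [ 0.67499943 -0.13258316] [ 0.60700844 -0.12941555] 0.06806473017338883
[[0.7098 0.2486]
 [0.7016 0.1196]
 [0.6249 0.1251]
 [0.6341 0.2529]] 0.12928761474097802 0.07691650459153265
[ 0.64100393 -0.13099935] [0.66328938 0.12236947] [0.67193307 0.25078502] [0.02228545 0.25336883] 0.2543470156397089 0.3830351440246304 [np.float64(84.97339642757491), np.float64(85.36846539573222)]
[ 0.47288249 -0.2126889 ]
[[-0.976  0.22  -0.   ]
 [ 0.22   0.976 -0.001]
 [-0.    -0.001 -1.   ]]
{'fx': 338.45648961627484, 'fy': 338.45648961627484, 'cx': 283.7174924684733, 'cy': 211.37292409737626, 'k1': -0.056127922140562565, 'mount': array([[ 2.52352158e-04, -9.61284472e-01, -2.75557798e-01,
         7.44709807e-02],
       [ 9.99999966e-01,  2.60947769e-04,  5.46930840e-06,
        -9.43606083e-05],
       [ 6.66486315e-05, -2.75557790e-01,  9.61284505e-01,
        -1.61865527e-01],
       [ 0.00000000e+00,  0.00000000e+00,  0.00000000e+00,
         1.00000000e+00]])}
[-1.57994307 -1.3224539  -0.11090557]
[-2.25891067 -3.42459474 -0.10828414]
```

{"name": "carry_out", "arguments": {
  "deltas": [
    {"hand": 87, "dp": [-1, -1, 0], "spin": 0},
    {"hand": 87, "dp": [-1, -1, 0], "spin": 0},
    {"hand": 87, "dp": [-1, -1, 0], "spin": 0},
    {"hand": 87, "dp": [-1, -1, 0], "spin": 0},
    {"hand": 87, "dp": [-1, -1, 0], "spin": 0},
    {"hand": 87, "dp": [-1, -1, 0], "spin": 0},
    {"hand": 87, "dp": [-1, -1, 0], "spin": 0},
    {"hand": 87, "dp": [-1, -1, 0], "spin": 0}
  ]
}}

```text
time: 0.9
ee_pos: [0.3298, 0.3054, 0.2226]
eef_rot: [0.115, 0.993, -0.0, 0.0]
ft_force: [0.5, 0.4, -0.4]
width: 0.0869
grip_force: 0.0
```

{"name": "carry_out", "arguments": {
  "deltas": [
    {"hand": 87, "dp": [-1, -1, 0], "spin": 0},
    {"hand": 87, "dp": [-1, -1, 0], "spin": 0},
    {"hand": 87, "dp": [-1, -1, 0], "spin": 0},
    {"hand": 87, "dp": [-1, -1, 0], "spin": 0},
    {"hand": 87, "dp": [-1, -1, 0], "spin": 0},
    {"hand": 87, "dp": [-1, -1, 0], "spin": 0},
    {"hand": 87, "dp": [-1, -1, 0], "spin": 0},
    {"hand": 87, "dp": [-1, -1, 0], "spin": 0}
  ]
}}

```text
time: 1.7
ee_pos: [0.517, 0.0058, 0.2225]
eef_rot: [0.115, 0.993, -0.001, 0.001]
ft_force: [-0.5, 0.3, 1.0]
width: 0.0873
grip_force: 0.0
```

{"name": "carry_out", "arguments": {
  "deltas": [
    {"hand": 87, "dp": [-0.2, -1, 0], "spin": 0},
    {"hand": 87, "dp": [-0.2, -1, 0], "spin": 0},
    {"hand": 87, "dp": [-0.2, -1, 0], "spin": 0},
    {"hand": 87, "dp": [-0.2, -1, 0], "spin": 0},
    {"hand": 87, "dp": [-0.2, -1, 0], "spin": 0.0},
    {"hand": 87, "dp": [-0.2, -1, 0], "spin": 0.128},
    {"hand": 87, "dp": [-0.2, -1, 0], "spin": 0.128},
    {"hand": 87, "dp": [-0.2, -1, 0], "spin": 0.128},
    {"hand": 87, "dp": [-0.2, -1, 0], "spin": 0.128}
  ]
}}

```text
time: 2.6
ee_pos: [0.5091, -0.2424, 0.2221]
eef_rot: [0.307, 0.952, -0.0, -0.0]
ft_force: [-0.4, 0.7, -0.3]
width: 0.0873
grip_force: 0.0
```

{"name": "carry_out", "arguments": {
  "deltas": [
    {"hand": 87, "dp": [-0.27, -0.41, 0], "spin": 0},
    {"hand": 87, "dp": [-0.27, -0.41, 0], "spin": 0},
    {"hand": 87, "dp": [-0.27, -0.41, 0], "spin": 0},
    {"hand": 87, "dp": [-0.27, -0.41, 0], "spin": 0},
    {"hand": 87, "dp": [-0.27, -0.41, 0], "spin": 0}
  ]
}}

```text
time: 3.1
ee_pos: [0.5039, -0.3653, 0.222]
eef_rot: [0.306, 0.952, 0.0, -0.0]
ft_force: [-0.3, 0.7, 0.4]
width: 0.0871
grip_force: 0.0
```

```bash
python3 - <<'E'
from h import *
s,_=snap('wrist','w1.png'); print(s['ee_pos'],s['eef_rot']); np.savez('w1.npz',ee_pos=s['ee_pos'],eef_rot=s['eef_rot'])
E
```

```text
[ 0.50389366 -0.36528893  0.22201147] [ 3.06042444e-01  9.52017758e-01  1.59490544e-04 -4.32012960e-04]
```

View pics/w1.png

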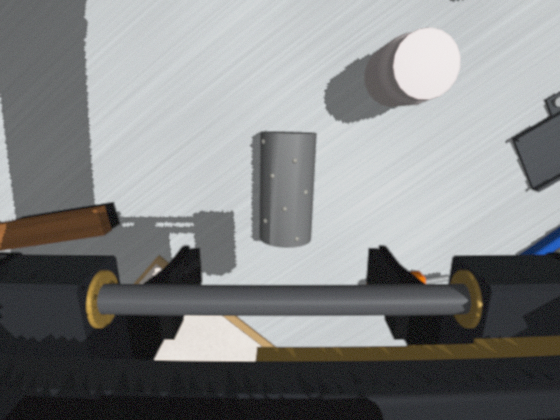

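The wrist view shows the long core at about u 261–316, v 132–245, nearly aligned with the tool, with a shadow strip along its left side. The canister is clear at the upper right.

```bash
cat >> h.py <<'E'
def core(png,s,win,fy=0.2):
    """axis line from silhouette tangents (bisector through z=.015), in world"""
    a,b,c,d=win; g=cv2.cvtColor(cv2.imread('pics/'+png),cv2.COLOR_BGR2GRAY)[c:d,a:b]
    o=cv2.imread('pics/'+png)[c:d,a:b]
    for v in np.linspace(0,d-c-1,8).astype(int): print(v+c,' '.join(str(x) for x in g[v,::3]))
E
python3 - <<'E'
from h import *
s=dict(np.load('w1.npz')); core('w1.png',s,(240,330,120,255))
g=cv2.cvtColor(cv2.imread('pics/w1.png'),cv2.COLOR_BGR2GRAY)
for u in(270,288,305): print(u,g[122:142,u],g[234:254,u])
R=Ro.from_quat(s['eef_rot']).as_matrix()
def T(uv,z): return R.T@(hit('wrist',uv,z,s)-s['ee_pos'])
print(ray('wrist',(0,0),s)[0])
for uv,z in [((288.5,150),.015),((286.5,230),.015),((288,132),.045),((288,132),.0),((286,245),.045),((286,245),.0)]: print(uv,z,hit('wrist',uv,z,s).round(4),T(uv,z).round(4))
E
```

```text
120 207 206 206 208 208 211 205 207 206 208 204 206 205 205 211 208 208 209 210 211 210 214 208 211 208 207 209 210 211 208
139 205 207 205 204 156 107 109 79 94 81 93 104 114 130 132 136 139 141 145 147 138 129 126 120 116 128 213 212 213 209
158 208 204 204 206 149 112 107 64 69 80 92 112 126 130 131 136 137 140 147 145 135 126 124 122 111 168 212 210 210 210
177 202 203 208 205 140 113 105 65 72 83 100 137 127 126 130 132 136 136 139 138 130 130 124 121 109 196 207 212 213 214
196 206 202 199 206 142 111 106 65 72 79 100 126 127 123 127 131 132 135 136 135 130 126 120 116 126 209 213 214 214 211
215 206 206 206 205 144 108 101 67 74 84 108 125 123 122 126 126 129 132 137 130 127 128 124 114 164 206 210 211 209 211
234 212 208 208 202 141 109 102 65 77 79 113 121 116 119 120 121 127 128 129 131 129 126 120 112 195 210 209 208 208 208
254 211 209 209 208 209 207 207 209 208 209 209 208 208 207 208 208 208 203 208 206 209 208 207 205 209 206 206 205 205 206
270 [204 206 208 204 205 207 209 209 195 142  95  83  92  92  96  89  94  93
  92  91] [113 113 113 114 115 114 115 116 113 114 126 159 192 206 207 209 209 208
 209 209]
288 [207 208 208 208 206 203 211 211 197 162 116 110 130 137 136 136 137 139
 140 134] [127 127 127 126 124 129 125 126 125 128 125 126 133 163 193 205 208 208
 211 208]
305 [209 205 206 206 205 206 205 205 205 188 142 103 119 124 127 125 130 128
 128 128] [121 121 119 124 121 121 121 122 122 132 158 187 205 209 208 207 208 206
 209 208]
[ 0.44364791 -0.32168415  0.38394631]
(288.5, 150) 0.015 [ 0.4763 -0.3388  0.015 ] [0.0377 0.0055 0.207 ]
(286.5, 230) 0.015 [ 0.5493 -0.3935  0.015 ] [-0.0535  0.0035  0.207 ]
(288, 132) 0.045 [ 0.4591 -0.3276  0.045 ] [0.0582 0.0045 0.1771]
(288, 132) 0.0 [ 0.4612 -0.3284  0.    ] [0.056  0.005  0.2221]
(286, 245) 0.045 [ 0.5543 -0.398   0.045 ] [-0.0601  0.0028  0.177 ]
(286, 245) 0.0 [ 0.5689 -0.4081  0.    ] [-0.078   0.0031  0.2219]
```

{"name": "carry_out", "arguments": {
  "deltas": [
    {"hand": 87, "dp": [-0.008, 0.018, 0], "spin": 0.007},
    {"hand": 87, "dp": [-0.008, 0.018, 0.2], "spin": 0.007},
    {"hand": 87, "dp": [-0.008, 0.018, 0.4], "spin": 0.007},
    {"hand": 87, "dp": [-0.008, 0.018, 0.6], "spin": 0.007},
    {"hand": 87, "dp": [-0.008, 0.018, 0.75], "spin": 0.007},
    {"hand": 87, "dp": [-0.008, 0.018, 0.8], "spin": 0.007},
    {"hand": 87, "dp": [-0.008, 0.018, 0.842], "spin": 0.007},
    {"hand": 87, "dp": [-0.008, 0.018, 0.842], "spin": 0.007},
    {"hand": 70, "dp": [-0.008, 0.018, 0.842], "spin": 0.007},
    {"hand": 64, "dp": [-0.008, 0.018, 0.842], "spin": 0.007},
    {"hand": 55, "dp": [-0.008, 0.018, 0.842], "spin": 0.007},
    {"hand": 50, "dp": [-0.008, 0.018, 0.842], "spin": 0.007},
    {"hand": 50, "dp": [-0.008, 0.018, 0.842], "spin": 0.007},
    {"hand": 50, "dp": [-0.008, 0.018, 0.842], "spin": 0.007}
  ],
  "force": 45
}}

```text
time: 4.55
ee_pos: [0.5082, -0.3636, 0.0126]
eef_rot: [0.318, 0.948, -0.0, 0.0]
ft_force: [-1.2, -0.9, 6.0]
width: 0.0586
grip_force: 45.0
```

{"name": "carry_out", "arguments": {
  "deltas": [
    {"hand": 50, "dp": [0, 0, -0.04], "spin": 0},
    {"hand": 50, "dp": [0, 0, -0.12], "spin": 0},
    {"hand": 50, "dp": [0, 0, -0.24], "spin": 0},
    {"hand": 50, "dp": [0, 0, -0.4], "spin": 0},
    {"hand": 50, "dp": [0, 0, -0.4], "spin": 0}
  ]
}}

```text
time: 5.05
ee_pos: [0.5099, -0.3647, 0.117]
eef_rot: [0.318, 0.948, -0.0, 0.003]
ft_force: [0.4, -1.2, -5.2]
width: 0.0587
grip_force: 45.0
```

```bash
python3 - <<'E'
from h import *
s,_=snap('wrist','w2.png'); print(s['ee_pos'],s['width'],s['grip_force'],s['ft_force'],s['torque'])
R=Ro.from_quat(s['eef_rot']).as_matrix()
o=np.array([.641,-.131]);th=np.radians(85.3);d=np.array([np.cos(th),np.sin(th)])
t=o+d*.15; yaw=np.degrees(np.arctan2(R[1,0],R[0,0])); print(t,'toolx yaw',yaw, 'spin to',[(((yaw-k)+180)%360-180)/180 for k in(85.3,265.3)])
print(R.T@(np.r_[t,.12]-s['ee_pos'])/.25, s['joint_positions'].round(2))
E
```

```text
[ 0.50994175 -0.36466428  0.11698795] 0.05867895059913815 44.996558502316475 [ 0.38026671 -1.15723645 -5.21353798] [-0.13090252 -0.09161539  0.00824103]
[0.65329078 0.01849561] toolx yaw 142.97295755390735 spin to [np.float64(0.32040531974392966), np.float64(-0.6795946802560704)]
[ 0.46508348  1.56889609 -0.01321888] [-0.07  0.52  0.82  1.63 -0.4   1.17  1.77]
```

View pics/w2.png

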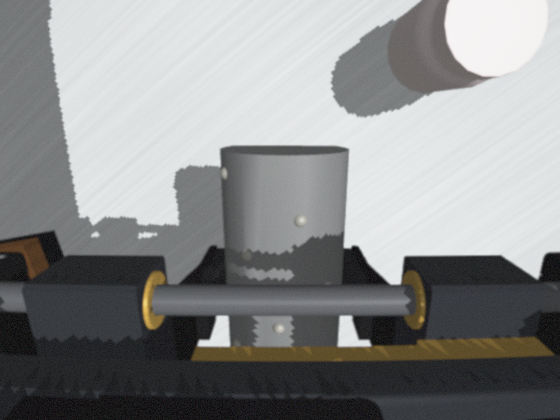

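The core hangs level and centred between the fingers, with its near end at (222–348, 150). The canister is off to the upper right.

{"name": "carry_out", "arguments": {
  "deltas": [
    {"hand": 50, "dp": [0, 0, -0.1], "spin": 0},
    {"hand": 50, "dp": [0, 0.05, -0.22], "spin": 0},
    {"hand": 50, "dp": [0.06, 0.15, -0.26], "spin": 0},
    {"hand": 50, "dp": [0.1, 0.3, -0.26], "spin": 0},
    {"hand": 50, "dp": [0.15, 0.45, -0.26], "spin": 0},
    {"hand": 50, "dp": [0.2, 0.6, -0.26], "spin": 0},
    {"hand": 50, "dp": [0.25, 0.75, -0.26], "spin": 0},
    {"hand": 50, "dp": [0.3, 0.9, -0.26], "spin": 0.04},
    {"hand": 50, "dp": [0.3, 1, -0.26], "spin": 0.08},
    {"hand": 50, "dp": [0.3, 1, -0.26], "spin": 0.12},
    {"hand": 50, "dp": [0.3, 1, -0.26], "spin": 0.16},
    {"hand": 50, "dp": [0.3, 1, -0.26], "spin": 0.2},
    {"hand": 50, "dp": [0.3, 1, -0.26], "spin": 0.24},
    {"hand": 50, "dp": [0.3, 1, -0.26], "spin": 0.28},
    {"hand": 50, "dp": [0.3, 1, -0.26], "spin": 0.31},
    {"hand": 50, "dp": [0.3, 1, -0.26], "spin": 0.32},
    {"hand": 50, "dp": [0.3, 1, -0.26], "spin": 0.32}
  ]
}}

```text
time: 6.8
ee_pos: [0.5981, -0.1178, 0.1758]
eef_rot: [0.735, 0.679, -0.001, -0.001]
ft_force: [0.0, -0.8, -5.8]
width: 0.0594
grip_force: 45.0
```

```bash
cat > pl.py <<'E'
from h import *
o=np.array([.641,-.131]);th=np.radians(85.3);d=np.array([np.cos(th),np.sin(th)])
s=read_state(); R=Ro.from_quat(s['eef_rot']).as_matrix(); yaw=np.degrees(np.arctan2(R[1,0],R[0,0]))
def rep(x): print('to tray x',x,(R.T@(np.r_[o+d*x,0]-s['ee_pos'])/.25).round(4))
p=s['ee_pos'][:2]-o; print('tray xy',p@d, -p[0]*d[1]+p[1]*d[0],'z',s['ee_pos'][2],'yaw',yaw,R[2].round(4),s['width'],s['ft_force'].round(1),s['joint_positions'].round(2))
E
python3 - <<'E'
from pl import *
snap('wrist','w3.png');rep(.15)
E
```

```text
tray xy 0.009635787823825367 0.04381507562036214 z 0.17577455509804657 yaw 85.4683979336446 [-0.     -0.0021 -1.    ] 0.05937458659998795 [ 0.  -0.8 -5.8] [-0.64  0.49  1.02  1.61 -0.43  1.29  0.37]
to tray x 0.15 [0.561  0.1784 0.7027]
```

View pics/w3.png

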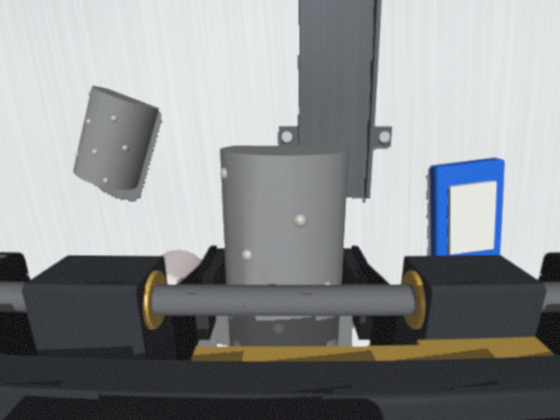

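The view looks up the tray: the open end is at v≈198, u≈299–369, and the walls run upward. The short core is at (118,143). The core I'm holding is level.

```bash
python3 - <<'E'
from pl import *
g=cv2.cvtColor(cv2.imread('pics/w3.png'),cv2.COLOR_BGR2GRAY).astype(int)
for v in(10,60,100,165,185): print(v,g[v,292:308],'|',g[v,350:386])
print(g[185:205,330],g[185:205,300])
tf=lambda q:(lambda p:(p@d,-p[0]*d[1]+p[1]*d[0]))(hit('wrist',q,.013,s)[:2]-o)
for q in((299,20),(299,180),(379,20),(370,180),(300,198),(368,198)): print(q,np.round(tf(q),4))
for v in(155,170,190,210,240): print(v,g[v,215:230],g[v,338:352])
E
```

```text
tray xy 0.009461537573388187 0.04366707726301846 z 0.1760921860550515 yaw 85.52093453706328 [ 0.     -0.0016 -1.    ] 0.05901498064645104 [-0.   0.1 -6. ] [-0.64  0.49  1.02  1.61 -0.43  1.29  0.37]
10 [228 228 228 229 230 220 159 103 101 111 110 116 111 111 111 112] | [108 107 111 112 110 110 111 111 111 111 109 108 105 108 107 113 109 107
 105 107 107 109  93  73  51  54  73  95 107 113 136 185 218 225 227 229]
60 [231 230 230 231 220 173 125  99 101 110 107 110 106 103 105 107] | [108 106 108 110 110 108 109 109 107 107 104 102 105 103 109 105 104 106
 103 101  95  77  61  61  80  93 106 125 174 217 227 228 228 229 226 228]
100 [230 230 231 230 228 218 164 110  98 100 104 104 102  98  98 103] | [103 107 100 102 105 105 107 104 100 103 103 101  99 102  98  98 100 100
  95  75  62  65  84  97 103 131 189 223 230 231 229 229 226 228 226 226]
165 [145 150 145 146 143 145 143 143 145 143 145 140 139 145 138 141] | [101 103 100 100 103  99  97 101  98  99  95 100 100 100  98  89  68  62
  80  90 101 129 182 220 227 228 229 229 230 230 227 228 227 228 224 225]
185 [144 147 145 144 144 14
[... 443 characters left out ...]
, 180) [ 0.0238 -0.0413]
(300, 198) [0.0054 0.0268]
(368, 198) [ 0.0057 -0.0406]
155 [226 228 229 225 200 147 103  93  98  97 106 107 111 113 114] [119 114 115 113 110 109 108 102  97  95  93  98 106 105]
170 [228 229 229 227 224 199 174 173 183 185 174 142 117 111 112] [118 116 114 111 109 108 104 102  96  94 101 103 102 102]
190 [231 229 228 227 227 222 180 124  95  98  98 100 103 108 111] [117 115 114 106 108 101  99  97  94 100 104 100  98 101]
210 [230 231 230 229 229 227 219 181 123  97  95 100 105 107 109] [117 113 107 104 102 100 107 159 213 229 228 228 228 226]
240 [226 228 228 229 228 229 228 226 205 154 108  91  99 103 105] [111 108 104  99 105 147 209 228 230 228 229 229 228 229]
```

{"name": "carry_out", "arguments": {
  "deltas": [
    {"hand": 50, "dp": [0.1, 0.06, 0], "spin": 0},
    {"hand": 50, "dp": [0.22, 0.12, 0], "spin": 0},
    {"hand": 50, "dp": [0.35, 0.194, 0.05], "spin": 0},
    {"hand": 50, "dp": [0.45, 0.194, 0.15], "spin": 0},
    {"hand": 50, "dp": [0.52, 0.194, 0.25], "spin": 0},
    {"hand": 50, "dp": [0.52, 0.194, 0.35], "spin": 0},
    {"hand": 50, "dp": [0.52, 0.194, 0.4], "spin": 0},
    {"hand": 50, "dp": [0.52, 0.194, 0.4], "spin": 0},
    {"hand": 50, "dp": [0.52, 0.194, 0.4], "spin": 0}
  ]
}}

```text
time: 7.75
ee_pos: [0.658, 0.0064, 0.078]
eef_rot: [0.735, 0.678, 0.0, 0.0]
ft_force: [-0.2, -0.6, -5.6]
width: 0.0587
grip_force: 45.0
```

```bash
python3 - <<'E'
from pl import *
snap('wrist','w4.png');rep(.14)
E
```

```text
tray xy 0.13835907333892966 -0.0056392558826086105 z 0.0780114494129063 yaw 85.36229164202534 [-2.e-04  1.e-03 -1.e+00] 0.05867830380899044 [-0.2 -0.6 -5.6] [-0.7   0.68  0.9   1.57 -0.56  1.17  0.23]
to tray x 0.14 [ 0.0066 -0.0229  0.312 ]
```

View pics/w4.png

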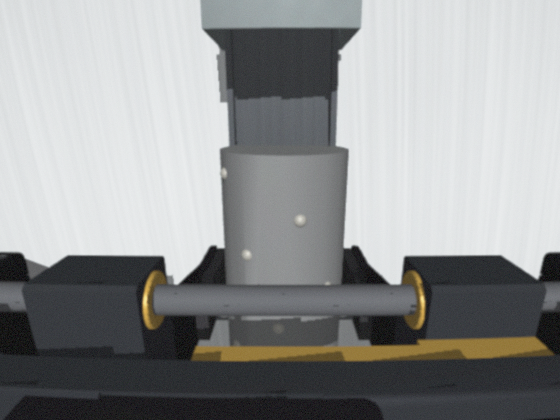

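The core sits over the tray: the walls are at u≈229 and 337 and the core edges at 221–348, so it is close to centred.

```bash
python3 - <<'E'
from pl import *
g=cv2.cvtColor(cv2.imread('pics/w4.png'),cv2.COLOR_BGR2GRAY).astype(int)
for v in(105,120,140): print(v,g[v,224:242],'|',g[v,322:346])
R=Ro.from_quat(s['eef_rot']).as_matrix()
T=lambda q,z:(R.T@(hit('wrist',q,z,s)-s['ee_pos'])).round(4)
for v,l,r in((105,228.5,338.2),(140,228.5,337)): print(T((l,v),.013),T((r,v),.013))
print(T((203,29),.06),T((359,29),.06))
for v in(155,210,240): print(v,g[v,215:230],g[v,338:352])
E
```

```text
tray xy 0.13851111480927045 -0.005958997632481498 z 0.07849680187941974 yaw 85.35645974003312 [ 2.0e-04  1.9e-03 -1.0e+00] 0.058600082390691415 [ 0.4 -0.4 -5.3] [-0.7   0.68  0.9   1.56 -0.56  1.17  0.23]
105 [232 230 218 174 124 103  99 100  95  80  72  86 100 102 102 101 102 100] | [104 100 105 103 104  93  72  50  69  86 100 108 102 109 134 186 221 228
 227 227 225 226 229 227]
120 [230 231 227 209 157 118 102 100  99  87  76  78  88 100  98  98 101  99] | [ 99 103 103  99  97  91  70  55  72  91 102 100 103 110 159 216 228 226
 229 228 228 229 226 227]
140 [232 231 232 226 198 143 107  96  94  97  85  76  76  94  96  99  98  97] | [101  93 100  95  96  92  71  63  84  96 101  96 105 141 195 224 227 228
 229 230 229 229 229 229]
[ 0.0815 -0.0346  0.0654] [0.0815 0.0362 0.0656]
[ 0.0592 -0.0355  0.0654] [0.0592 0.0363 0.0656]
[ 0.1163 -0.0384  0.0184] [0.1163 0.0378 0.0186]
155 [231 233 233 227 205 148 106  95  95 102  99 110 105 113 111] [118 114 113 113 112 108 106 103  95 110 160 216 227 227]
210 [229 231 231 233 232 230 225 181 122  96  97 100 105 105 109] [111 110 109 105 100  99 110 157 218 229 229 231 228 225]
240 [229 230 229 228 228 229 231 229 203 148 103  94 100 100 105] [111 107 104  99 106 147 209 229 229 229 230 227 228 226]
```

{"name": "carry_out", "arguments": {
  "deltas": [
    {"hand": 50, "dp": [0, 0, 0.06], "spin": 0},
    {"hand": 50, "dp": [0, 0, 0.12], "spin": 0},
    {"hand": 50, "dp": [0, 0, 0.16], "spin": 0},
    {"hand": 50, "dp": [0, 0, 0.18], "spin": 0},
    {"hand": 50, "dp": [0, 0, 0.19], "spin": 0},
    {"hand": 50, "dp": [0, 0, 0.2], "spin": 0},
    {"hand": 50, "dp": [0, 0, 0.208], "spin": 0},
    {"hand": 50, "dp": [0, 0, 0.215], "spin": 0},
    {"hand": 50, "dp": [0, 0, 0.22], "spin": 0},
    {"hand": 50, "dp": [0, 0, 0.224], "spin": 0},
    {"hand": 50, "dp": [0, 0, 0.228], "spin": 0},
    {"hand": 50, "dp": [0, 0, 0.228], "spin": 0}
  ]
}}

```text
time: 9.0
ee_pos: [0.6575, 0.0075, 0.0199]
eef_rot: [0.735, 0.678, -0.0, -0.0]
ft_force: [0.7, 0.3, -6.4]
width: 0.0584
grip_force: 45.0
```

{"name": "carry_out", "arguments": {
  "deltas": [
    {"hand": 50, "dp": [0, 0, 0.003], "spin": 0},
    {"hand": 50, "dp": [0, 0, 0.006], "spin": 0},
    {"hand": 50, "dp": [0, 0, 0.009], "spin": 0},
    {"hand": 50, "dp": [0, 0, 0.009], "spin": 0}
  ]
}}

```text
time: 9.4
ee_pos: [0.6575, 0.0075, 0.0177]
eef_rot: [0.735, 0.678, 0.0, -0.0]
ft_force: [-0.5, -1.1, -6.1]
width: 0.059
grip_force: 45.0
```

{"name": "carry_out", "arguments": {
  "deltas": [
    {"hand": 50, "dp": [0, 0, 0.002], "spin": 0},
    {"hand": 50, "dp": [0, 0, 0.004], "spin": 0},
    {"hand": 50, "dp": [0, 0, 0.006], "spin": 0},
    {"hand": 50, "dp": [0, 0, 0.006], "spin": 0}
  ]
}}

```text
time: 9.8
ee_pos: [0.6576, 0.0074, 0.0176]
eef_rot: [0.735, 0.678, 0.0, -0.0]
ft_force: [-7.9, 1.4, 9.8]
width: 0.0585
grip_force: 45.0
```

{"name": "carry_out", "arguments": {
  "deltas": [
    {"hand": 60, "dp": [0, 0, 0], "spin": 0},
    {"hand": 66, "dp": [0, 0, 0], "spin": 0},
    {"hand": 75, "dp": [0, 0, 0], "spin": 0},
    {"hand": 87, "dp": [0, 0, 0], "spin": 0},
    {"hand": 87, "dp": [0, 0, 0], "spin": 0},
    {"hand": 87, "dp": [0, 0, -0.15], "spin": 0},
    {"hand": 87, "dp": [0, 0, -0.35], "spin": 0},
    {"hand": 87, "dp": [0, 0, -0.55], "spin": 0},
    {"hand": 87, "dp": [0, 0, -0.75], "spin": 0},
    {"hand": 87, "dp": [0, 0, -0.82], "spin": 0},
    {"hand": 87, "dp": [0, 0, -0.82], "spin": 0}
  ]
}}

```text
time: 10.9
ee_pos: [0.659, 0.0069, 0.2248]
eef_rot: [0.735, 0.678, 0.002, 0.002]
ft_force: [0.3, 0.1, -0.5]
width: 0.087
grip_force: 0.0
```

```bash
python3 - <<'E'
from pl import *
snap('wrist','w5.png')
R=Ro.from_quat(s['eef_rot']).as_matrix(); print(R.T@(np.array([.437,-.055,.222])-s['ee_pos'])/.25)
E
```

```text
tray xy 0.13895934498949142 -0.006630927753192281 z 0.22475772669618468 yaw 85.38627137242013 [ 0.0011  0.0053 -1.    ] 0.08704606680025685 [ 0.3  0.1 -0.5] [-0.74  0.56  0.99  1.4  -0.46  1.42  0.16]
[-0.31843051 -0.86521389  0.00613996]
```

View pics/w5.png

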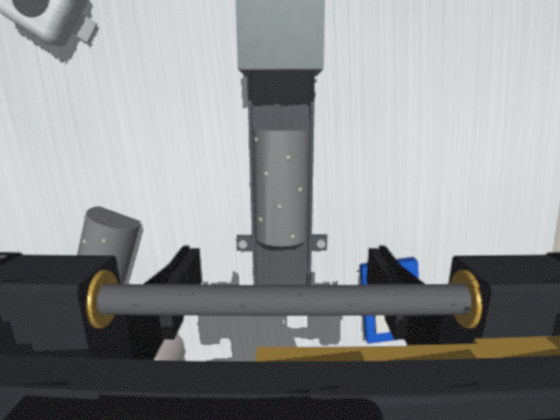

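The long core lies straight in the channel, at (256–308, 130–245), with the hood mouth at v≈70. The short core is at (105,245).

{"name": "carry_out", "arguments": {
  "deltas": [
    {"hand": 87, "dp": [-0.32, -0.865, 0], "spin": 0},
    {"hand": 87, "dp": [-0.32, -0.865, 0], "spin": 0.04},
    {"hand": 87, "dp": [-0.32, -0.865, 0], "spin": 0.08},
    {"hand": 87, "dp": [-0.32, -0.865, 0], "spin": 0.119},
    {"hand": 87, "dp": [-0.32, -0.865, 0], "spin": 0.119},
    {"hand": 87, "dp": [-0.32, -0.865, 0], "spin": 0.119},
    {"hand": 87, "dp": [-0.32, -0.865, 0], "spin": 0.119},
    {"hand": 87, "dp": [-0.32, -0.865, 0], "spin": 0.119}
  ]
}}

```text
time: 11.75
ee_pos: [0.4342, -0.0546, 0.2204]
eef_rot: [0.848, 0.53, 0.001, -0.002]
ft_force: [0.6, 0.5, -0.6]
width: 0.0869
grip_force: 0.0
```

```bash
python3 - <<'E'
from h import *
s,_=snap('wrist','w6.png'); print(s['ee_pos'],s['eef_rot'],s['joint_positions'].round(2)); np.savez('w6.npz',ee_pos=s['ee_pos'],eef_rot=s['eef_rot'])
E
```

```text
[ 0.43421205 -0.05456197  0.22043341] [ 8.47872810e-01  5.30196951e-01  7.27514943e-04 -1.53693875e-03] [-1.16 -0.32  1.02  1.97  0.27  1.35 -0.67]
```

View pics/w6.png

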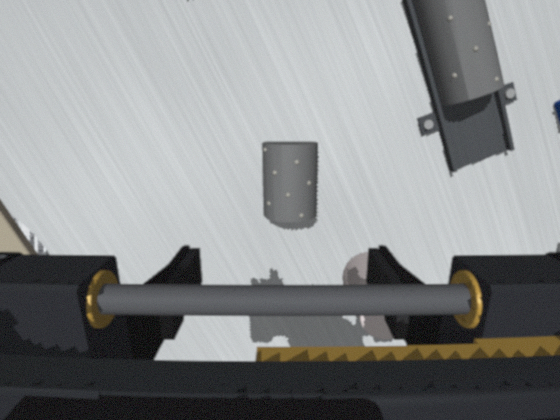

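The short core is at about u 263–318, v 142–228, nearly aligned. The canister, at (365,290), lies behind the hand.

```bash
python3 - <<'E'
from h import *
s=dict(np.load('w6.npz'))
g=cv2.cvtColor(cv2.imread('pics/w6.png'),cv2.COLOR_BGR2GRAY).astype(int)
for v in(150,180,212): print(v,g[v,258:270],g[v,308:326])
for u in(275,290,305): print(u,g[134:148,u],g[218:236,u])
R=Ro.from_quat(s['eef_rot']).as_matrix()
T=lambda q,z:(R.T@(hit('wrist',q,z,s)-s['ee_pos'])).round(4)
print(T((290.5,150),.015),T((290.3,212),.015),T((290,142),0),T((290,228),.045),T((290,226),.045))
E
```

```text
150 [204 208 203 185 146 122 137 143 126 109 106 105] [102  98  95  92  89  88  84  76  82 123 177 202 204 205 204 201 201 202]
180 [204 201 202 189 157 117  92  91  93 101 100 102] [121 116 105  96  91  81  81  78  93 136 179 198 203 203 201 198 201 201]
212 [201 197 199 198 184 145 103  88  94  96  96 102] [ 98  94  94  90  87  79  74  80 107 156 178 194 198 201 200 198 200 202]
275 [200 204 205 203 207 204 195 156 114  88  99 111 111 115] [117 115 112 107  99 104 121 156 185 196 199 198 199 203 198 199 198 198]
290 [203 202 202 202 204 204 190 156 110  91 101 116 124 119] [120 125 119 118 109 103 103 105 104 108 135 168 187 193 196 197 198 197]
305 [204 204 205 203 201 198 191 155 113  90  98 104 107 105] [106 107 107 106 103 104  98 104 109 140 180 197 196 196 199 198 201 201]
[0.039  0.0083 0.2055] [-0.0304  0.0085  0.2053] [0.0463 0.008  0.2206] [-0.0392  0.0077  0.1753] [-0.037   0.0077  0.1753]
```

{"name": "carry_out", "arguments": {
  "deltas": [
    {"hand": 87, "dp": [0.016, 0.031, 0], "spin": -0.003},
    {"hand": 87, "dp": [0.016, 0.031, 0.2], "spin": -0.003},
    {"hand": 87, "dp": [0.016, 0.031, 0.4], "spin": -0.003},
    {"hand": 87, "dp": [0.016, 0.031, 0.6], "spin": -0.003},
    {"hand": 87, "dp": [0.016, 0.031, 0.75], "spin": -0.003},
    {"hand": 87, "dp": [0.016, 0.031, 0.8], "spin": -0.003},
    {"hand": 87, "dp": [0.016, 0.031, 0.834], "spin": -0.003},
    {"hand": 87, "dp": [0.016, 0.031, 0.834], "spin": -0.003},
    {"hand": 70, "dp": [0.016, 0.031, 0.834], "spin": -0.003},
    {"hand": 64, "dp": [0.016, 0.031, 0.834], "spin": -0.003},
    {"hand": 55, "dp": [0.016, 0.031, 0.834], "spin": -0.003},
    {"hand": 50, "dp": [0.016, 0.031, 0.834], "spin": -0.003},
    {"hand": 50, "dp": [0.016, 0.031, 0.834], "spin": -0.003},
    {"hand": 50, "dp": [0.016, 0.031, 0.834], "spin": -0.003}
  ]
}}

```text
time: 13.2
ee_pos: [0.4439, -0.0537, 0.0132]
eef_rot: [0.845, 0.534, 0.0, -0.001]
ft_force: [-5.7, 3.9, 9.9]
width: 0.0588
grip_force: 45.0
```

{"name": "carry_out", "arguments": {
  "deltas": [
    {"hand": 50, "dp": [0, 0, -0.04], "spin": 0},
    {"hand": 50, "dp": [0, 0, -0.12], "spin": 0},
    {"hand": 50, "dp": [0, 0, -0.24], "spin": 0},
    {"hand": 50, "dp": [0, 0, -0.4], "spin": 0},
    {"hand": 50, "dp": [0, 0, -0.55], "spin": 0},
    {"hand": 50, "dp": [0, 0, -0.65], "spin": 0},
    {"hand": 50, "dp": [0, 0, -0.65], "spin": 0}
  ]
}}

```text
time: 13.9
ee_pos: [0.4475, -0.0548, 0.1803]
eef_rot: [0.846, 0.533, 0.006, -0.001]
ft_force: [0.7, -0.8, -4.4]
width: 0.0587
grip_force: 45.0
```

```bash
python3 - <<'E'
from pl import *
snap('wrist','w7.png'); print((yaw-85.36)/180)
c=np.array([.6575,.0075]); print(R.T@(np.r_[c-d*.106,.08]-s['ee_pos'])/.25)
E
```

```text
tray xy 0.06011500336373559 0.19910648557045096 z 0.1803488985423753 yaw 64.46406296692628 [ 0.0113  0.0052 -0.9999] 0.058699578464632966 [ 0.7 -0.8 -4.4] [-1.23 -0.25  1.15  2.01  0.23  1.24 -0.61]
-0.11608853907263178
[0.18606138 0.79932635 0.40765975]
```

{"name": "carry_out", "arguments": {
  "deltas": [
    {"hand": 50, "dp": [0.03, 0.1, 0], "spin": 0},
    {"hand": 50, "dp": [0.07, 0.25, 0], "spin": -0.02},
    {"hand": 50, "dp": [0.1, 0.4, 0], "spin": -0.05},
    {"hand": 50, "dp": [0.14, 0.55, 0], "spin": -0.08},
    {"hand": 50, "dp": [0.17, 0.68, 0], "spin": -0.1},
    {"hand": 50, "dp": [0.186, 0.76, 0], "spin": -0.116},
    {"hand": 50, "dp": [0.186, 0.8, 0.05], "spin": -0.116},
    {"hand": 50, "dp": [0.186, 0.8, 0.15], "spin": -0.116},
    {"hand": 50, "dp": [0.186, 0.8, 0.27], "spin": -0.116},
    {"hand": 50, "dp": [0.186, 0.8, 0.36], "spin": -0.116},
    {"hand": 50, "dp": [0.186, 0.8, 0.4], "spin": -0.116},
    {"hand": 50, "dp": [0.186, 0.8, 0.4], "spin": -0.116},
    {"hand": 50, "dp": [0.186, 0.8, 0.4], "spin": -0.116}
  ]
}}

```text
time: 15.25
ee_pos: [0.645, -0.0993, 0.0757]
eef_rot: [0.735, 0.678, -0.0, 0.0]
ft_force: [0.2, 0.0, -5.4]
width: 0.0583
grip_force: 45.0
```

```bash
python3 - <<'E'
from pl import *
snap('wrist','w8.png'); print((yaw-85.36)/180)
c=np.array([.6575,.0075]); print(R.T@(np.r_[c-d*.106,.0182]-s['ee_pos'])/.25)
E
```

```text
tray xy 0.031896989803956145 -0.001390394319102216 z 0.07570165943783673 yaw 85.37529348960256 [-1.1e-03  3.0e-04 -1.0e+00] 0.05828328895555856 [ 0.2  0.  -5.4] [-0.56  0.68  0.91  1.58 -0.57  1.17  0.4 ]
8.496383112530895e-05
[0.00618016 0.0147703  0.23000411]
```

View pics/w8.png

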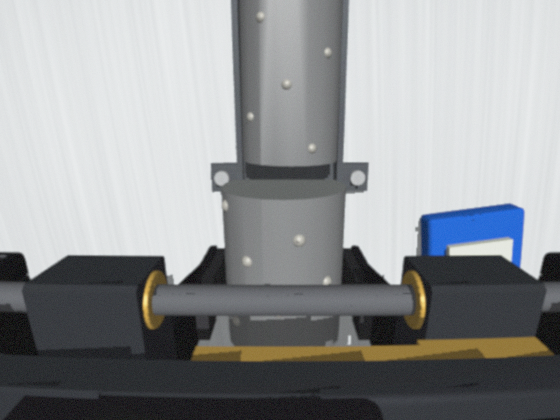

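The held short core (u 222–345) is behind the long one, whose tail is at v≈165–178. The walls' midline at u≈291 means I need to shift about 4 mm to the right. The mounting lugs are at (221,178) and (357,178).

```bash
python3 - <<'E'
from pl import *
g=cv2.cvtColor(cv2.imread('pics/w8.png'),cv2.COLOR_BGR2GRAY).astype(int)
for v in(30,80,130): print(v,g[v,226:246],'|',g[v,334:356])
T=lambda q,z:(R.T@(hit('wrist',q,z,s)-s['ee_pos'])).round(4)
for z in(.003,.013): print(z,[T(q,z) for q in((221,163),(221,193),(212,178),(368,178))])
print(T((290,178),.005),T((290,165),.05))
# lug height: triangulate right lug hole from w5 not stored pose -> use top/wrist
o1,v1=ray('wrist',(357,178),s); o2,v2=ray('wrist',(221.5,177.5),s)
for (oa,va),px in(((o1,v1),(110+385/2.5,130+178/2.5)),((o1,v1),(110+395/2.5,130+79/2.5))):
    ob,vb=ray('top',px); k=np.linalg.lstsq(np.c_[va,-vb],ob-oa,rcond=None)[0]; print(oa+va*k[0],ob+vb*k[1])
E
```

```text
tray xy 0.0319961767629188 -0.001772915149738082 z 0.07627747960503671 yaw 85.384028123997 [-7.0e-04  1.3e-03 -1.0e+00] 0.05825004666052316 [ 0.6  0.  -4.9] [-0.56  0.68  0.91  1.58 -0.57  1.17  0.4 ]
30 [229 229 230 229 223 192 141 111 108 105 109  99  74  65  77  88  90  97
  97  99] | [114 112 108 104 101  98  93  99 101 109 107 108 113 145 200 224 227 227
 226 224 227 225]
80 [231 229 229 228 230 228 219 173 125 100 106 102 102  87  72  76  86  93
  97  99] | [112 106 103  98  95  93  96 100  99 104 108 136 192 226 232 230 229 228
 228 227 226 227]
130 [230 229 228 232 232 231 229 227 211 170 118 100  96  97  92  81  78  84
  92  94] | [108 102  97  86  87  91  97  96  99 120 170 214 227 229 233 232 231 229
 230 229 229 226]
0.003 [array([ 0.0429, -0.0426,  0.0732]), array([ 0.0215, -0.0437,  0.0732]), array([ 0.0323, -0.0495,  0.0732]), array([0.0324, 0.0605, 0.0733])]
0.013 [array([ 0.0443, -0.0408,  0.0632]), array([ 0.0238, -0.0418,  0.0632]), array([ 0.0342, -0.0473,  0.0632]), array([0.0342, 0.058 , 0.0633])]
[0.0326 0.0054 0.0713] [0.0482 0.0045 0.0262]
[ 0.67000204 -0.04140974  0.15203054] [ 0.582162   -0.06425169  0.13855807]
[ 0.70167146 -0.07232614 -0.00203568] [ 0.69740687 -0.07170798 -0.00303634]
```

{"name": "carry_out", "arguments": {
  "deltas": [
    {"hand": 50, "dp": [0, 0.016, 0], "spin": 0},
    {"hand": 50, "dp": [0, 0.016, 0.06], "spin": 0},
    {"hand": 50, "dp": [0, 0.016, 0.12], "spin": 0},
    {"hand": 50, "dp": [0, 0.016, 0.16], "spin": 0},
    {"hand": 50, "dp": [0, 0.016, 0.18], "spin": 0},
    {"hand": 50, "dp": [0, 0.016, 0.19], "spin": 0},
    {"hand": 50, "dp": [0, 0.016, 0.2], "spin": 0},
    {"hand": 50, "dp": [0, 0.016, 0.207], "spin": 0},
    {"hand": 50, "dp": [0, 0.016, 0.213], "spin": 0},
    {"hand": 50, "dp": [0, 0.016, 0.219], "spin": 0},
    {"hand": 50, "dp": [0, 0.016, 0.222], "spin": 0},
    {"hand": 50, "dp": [0, 0.016, 0.222], "spin": 0}
  ]
}}

```text
time: 16.5
ee_pos: [0.6488, -0.0991, 0.0197]
eef_rot: [0.735, 0.678, 0.0, -0.0]
ft_force: [-0.2, 0.1, -4.7]
width: 0.0585
grip_force: 45.0
```

{"name": "carry_out", "arguments": {
  "deltas": [
    {"hand": 50, "dp": [0, 0, 0.003], "spin": 0},
    {"hand": 50, "dp": [0, 0, 0.006], "spin": 0},
    {"hand": 50, "dp": [0, 0, 0.006], "spin": 0}
  ]
}}

```text
time: 16.8
ee_pos: [0.6489, -0.0992, 0.0185]
eef_rot: [0.735, 0.678, 0.0, 0.0]
ft_force: [0.4, 1.0, -1.7]
width: 0.0586
grip_force: 45.0
```

{"name": "carry_out", "arguments": {
  "deltas": [
    {"hand": 50, "dp": [0.004, 0, 0], "spin": 0},
    {"hand": 50, "dp": [0.008, 0, 0], "spin": 0},
    {"hand": 50, "dp": [0.012, 0, 0], "spin": 0},
    {"hand": 50, "dp": [0.016, 0, 0], "spin": 0},
    {"hand": 50, "dp": [0.02, 0, 0], "spin": 0},
    {"hand": 50, "dp": [0.024, 0, 0], "spin": 0},
    {"hand": 50, "dp": [0.028, 0, 0], "spin": 0},
    {"hand": 50, "dp": [0.032, 0, 0], "spin": 0},
    {"hand": 50, "dp": [0.036, 0, 0], "spin": 0},
    {"hand": 50, "dp": [0.04, 0, 0], "spin": 0},
    {"hand": 50, "dp": [0.044, 0, 0], "spin": 0},
    {"hand": 50, "dp": [0.048, 0, 0], "spin": 0},
    {"hand": 50, "dp": [0.052, 0, 0], "spin": 0},
    {"hand": 50, "dp": [0.056, 0, 0], "spin": 0}
  ]
}}

```text
time: 18.2
ee_pos: [0.6498, -0.0866, 0.0185]
eef_rot: [0.735, 0.678, -0.001, 0.001]
ft_force: [-1.4, -6.5, -1.4]
width: 0.0585
grip_force: 45.0
```

{"name": "carry_out", "arguments": {
  "deltas": [
    {"hand": 50, "dp": [0.008, 0, 0], "spin": 0},
    {"hand": 50, "dp": [0.018, 0, 0], "spin": 0},
    {"hand": 50, "dp": [0.028, 0, 0], "spin": 0},
    {"hand": 50, "dp": [0.038, 0, 0], "spin": 0},
    {"hand": 50, "dp": [0.048, 0, 0], "spin": 0},
    {"hand": 50, "dp": [0.058, 0, 0], "spin": 0},
    {"hand": 50, "dp": [0.068, 0, 0], "spin": 0},
    {"hand": 50, "dp": [0.078, 0, 0], "spin": 0},
    {"hand": 50, "dp": [0.088, 0, 0], "spin": 0},
    {"hand": 50, "dp": [0.098, 0, 0], "spin": 0},
    {"hand": 50, "dp": [0.108, 0, 0], "spin": 0},
    {"hand": 50, "dp": [0.118, 0, 0], "spin": 0},
    {"hand": 50, "dp": [0.128, 0, 0], "spin": 0},
    {"hand": 50, "dp": [0.138, 0, 0], "spin": 0},
    {"hand": 50, "dp": [0.148, 0, 0], "spin": 0},
    {"hand": 50, "dp": [0.158, 0, 0], "spin": 0},
    {"hand": 50, "dp": [0.168, 0, 0], "spin": 0},
    {"hand": 50, "dp": [0.178, 0, 0], "spin": 0},
    {"hand": 50, "dp": [0.188, 0, 0], "spin": 0},
    {"hand": 50, "dp": [0.198, 0, 0], "spin": 0}
  ]
}}

```text
time: 20.2
ee_pos: [0.6538, -0.0374, 0.0185]
eef_rot: [0.735, 0.678, -0.001, 0.001]
ft_force: [0.1, -6.0, -1.5]
width: 0.0584
grip_force: 45.0
```

{"name": "carry_out", "arguments": {
  "deltas": [
    {"hand": 50, "dp": [0.01, 0, 0], "spin": 0},
    {"hand": 50, "dp": [0.02, 0, 0], "spin": 0},
    {"hand": 50, "dp": [0.03, 0, 0], "spin": 0},
    {"hand": 50, "dp": [0.04, 0, 0], "spin": 0},
    {"hand": 50, "dp": [0.05, 0, 0], "spin": 0},
    {"hand": 50, "dp": [0.06, 0, 0], "spin": 0},
    {"hand": 50, "dp": [0.07, 0, 0], "spin": 0},
    {"hand": 50, "dp": [0.08, 0, 0], "spin": 0},
    {"hand": 50, "dp": [0.088, 0, 0], "spin": 0},
    {"hand": 50, "dp": [0.092, 0, 0], "spin": 0},
    {"hand": 50, "dp": [0.096, 0, 0], "spin": 0},
    {"hand": 50, "dp": [0.1, 0, 0], "spin": 0},
    {"hand": 50, "dp": [0.104, 0, 0], "spin": 0},
    {"hand": 50, "dp": [0.108, 0, 0], "spin": 0}
  ]
}}

```text
time: 21.6
ee_pos: [0.6559, -0.0105, 0.0184]
eef_rot: [0.735, 0.678, -0.001, 0.001]
ft_force: [-0.6, -6.1, -1.6]
width: 0.0589
grip_force: 45.0
```

{"name": "carry_out", "arguments": {
  "deltas": [
    {"hand": 50, "dp": [0.005, 0, 0], "spin": 0},
    {"hand": 50, "dp": [0.01, 0, 0], "spin": 0},
    {"hand": 50, "dp": [0.015, 0, 0], "spin": 0},
    {"hand": 50, "dp": [0.02, 0, 0], "spin": 0},
    {"hand": 50, "dp": [0.025, 0, 0], "spin": 0},
    {"hand": 50, "dp": [0.03, 0, 0], "spin": 0}
  ]
}}

```text
time: 22.2
ee_pos: [0.6566, -0.0031, 0.0185]
eef_rot: [0.735, 0.678, -0.001, 0.001]
ft_force: [-0.8, -5.8, -1.0]
width: 0.0585
grip_force: 45.0
```

{"name": "carry_out", "arguments": {
  "deltas": [
    {"hand": 50, "dp": [0.004, 0, 0], "spin": 0},
    {"hand": 50, "dp": [0.008, 0, 0], "spin": 0},
    {"hand": 50, "dp": [0.012, 0, 0], "spin": 0},
    {"hand": 50, "dp": [0.016, 0, 0], "spin": 0},
    {"hand": 50, "dp": [0.02, 0, 0], "spin": 0}
  ]
}}

```text
time: 22.7
ee_pos: [0.6569, 0.0017, 0.0185]
eef_rot: [0.735, 0.678, -0.001, 0.001]
ft_force: [-0.9, -6.5, -1.0]
width: 0.0584
grip_force: 45.0
```

{"name": "carry_out", "arguments": {
  "deltas": [
    {"hand": 50, "dp": [0.004, 0, 0], "spin": 0},
    {"hand": 50, "dp": [0.008, 0, 0], "spin": 0},
    {"hand": 50, "dp": [0.012, 0, 0], "spin": 0},
    {"hand": 50, "dp": [0.016, 0, 0], "spin": 0},
    {"hand": 50, "dp": [0.02, 0, 0], "spin": 0}
  ]
}}

```text
time: 23.2
ee_pos: [0.6569, 0.003, 0.0185]
eef_rot: [0.736, 0.677, -0.002, 0.002]
ft_force: [-1.2, -17.3, -1.8]
width: 0.0587
grip_force: 45.0
```

{"name": "carry_out", "arguments": {
  "deltas": [
    {"hand": 50, "dp": [0.004, 0, 0], "spin": 0},
    {"hand": 50, "dp": [0.008, 0, 0], "spin": 0},
    {"hand": 50, "dp": [0.012, 0, 0], "spin": 0},
    {"hand": 50, "dp": [0.012, 0, 0], "spin": 0},
    {"hand": 50, "dp": [0.012, 0, 0], "spin": 0}
  ]
}}

```text
time: 23.7
ee_pos: [0.6567, 0.0032, 0.0185]
eef_rot: [0.737, 0.676, -0.003, 0.003]
ft_force: [-1.3, -21.7, -1.4]
width: 0.0584
grip_force: 45.0
```

{"name": "carry_out", "arguments": {
  "deltas": [
    {"hand": 50, "dp": [-0.006, 0, 0], "spin": 0},
    {"hand": 50, "dp": [-0.012, 0, 0], "spin": 0},
    {"hand": 60, "dp": [-0.012, 0, 0], "spin": 0},
    {"hand": 64, "dp": [-0.012, 0, 0], "spin": 0},
    {"hand": 72, "dp": [-0.012, 0, 0], "spin": 0},
    {"hand": 80, "dp": [-0.012, 0, 0], "spin": 0},
    {"hand": 80, "dp": [-0.012, 0, 0], "spin": 0},
    {"hand": 80, "dp": [-0.012, 0, -0.1], "spin": 0},
    {"hand": 80, "dp": [-0.012, 0, -0.3], "spin": 0},
    {"hand": 80, "dp": [-0.012, 0, -0.5], "spin": 0},
    {"hand": 80, "dp": [-0.012, 0, -0.7], "spin": 0},
    {"hand": 80, "dp": [-0.012, 0, -0.8], "spin": 0},
    {"hand": 80, "dp": [-0.012, 0, -0.8], "spin": 0}
  ]
}}

```text
time: 25.0
ee_pos: [0.6592, 0.0082, 0.2227]
eef_rot: [0.735, 0.678, 0.003, 0.002]
ft_force: [0.5, 0.3, 0.2]
width: 0.0798
grip_force: 0.0
```

```bash
python3 - <<'E'
from pl import *
snap('wrist','w9.png'); snap('top','top9.png')
g=cv2.cvtColor(cv2.imread('pics/w9.png'),cv2.COLOR_BGR2GRAY)
T=lambda q,z:(R.T@(hit('wrist',q,z,s)-s['ee_pos'])).round(4)
a=cv2.imread('pics/w9.png')[60:300,180:400]; b=cv2.imread('pics/top9.png')[130:300,110:430]
a=cv2.resize(a,None,fx=1.8,fy=1.8,interpolation=2); b=cv2.convertScaleAbs(cv2.resize(b,(400,212),interpolation=2),alpha=1.5)
c=np.zeros((432,800,3),'uint8'); c[:a.shape[0],:396]=a[:432,:396]; c[:212,400:]=b; cv2.imwrite('pics/fin.png',c)
E
```

```text
tray xy 0.14024212910840708 -0.006752719437628252 z 0.22274624888508546 yaw 85.40486570961716 [ 0.0015  0.0063 -1.    ] 0.07983783366367911 [0.5 0.3 0.2] [-0.75  0.56  1.    1.41 -0.48  1.42  0.17]
```

View pics/fin.png

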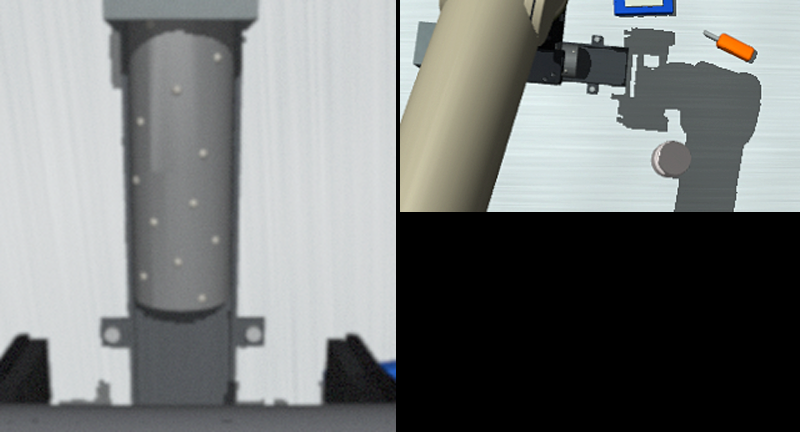

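The two pieces lie straight and butted with no visible seam. The short core's tail is at crop (180,315) and the hand is clear. The push ended on something solid: force rose to 22 N with no more advance.

```bash
python3 -c "
from bench import *
print(close_job())"
```

```text
the job is handed in; nothing more can be done
None
```

I laid both cores flat in the channel, longer one nearest the hood, pushed them in until they met a solid stop at about 22 N with no visible gap between them, then released and handed in; the hand-in gave no verdict, I couldn't see the stop pad's travel under the hood, and I viewed 11 pictures, one over the limit of 10.

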